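# Unlock the seed-tin lid press and press a lid home

### The job

Unlock the green lid press by pulling the orange-looped spring clip straight out of the spindle, sideways to the spindle, and lay the clip in the terracotta saucer. Then push the carriage with the canister fully home under the press, press the red knob down until the blue lid is fully home on the canister, and ease the knob back up to the top slowly, never letting it fly up; at the end let go of everything. Leave the saucer where it stands and do not disturb the other things on the shelf.

Things in the scene. Friction and masses are not known exactly. Their poses are not given: they have to be found in the camera images.
- press: Green bench lid press, fixed: base 260 x 170 mm, 12 mm thick; crossbar 44 mm front to back, 170 mm wide, underside 140 and top 160 mm above the shelf, on two 18 mm posts 71 mm either side of the middle. Origin on the shelf under the spindle axis; x from the front (carriage side) to the back, y left, z up. Turned by up to 0.25 rad.
- spindle_hole (a point): Centre of the cross hole through the upright steel spindle (20 mm thick, on the crossbar's middle), 163.5 mm above the shelf, 3.5 mm above the crossbar's top. The hole runs along the press's x axis and is about 7 mm wide and high.
- clip_loop (a point): Middle of the spring clip's orange plastic-dipped loop, an oval 43 mm long, 33 mm wide, 9 mm thick, lying level 163 mm above the shelf, 68 mm in front (press -x) of the spindle. x runs from loop to leg tips, y across the 33 mm, z up. Grip from above by its two straight long sides (along x) and pull to press -x with up to 10 N; the clip is clear after 45 mm.
- clip_mid (a point): Middle of the clip's whole length: 36 mm from the loop's middle along the clip's x axis, same axes.
- clip: The spring clip: flat, R-shaped, 5 mm wire, about 120 mm long, 55 g. Origin on the straight leg, at the start in the middle of the spindle hole; the sprung second leg grips the outside of the spindle on its +y side. Axes as for the loop.
- saucer_in (a point): Centre of the inner floor of a round terracotta saucer, 6 mm above the shelf; flat inside floor 126 mm across, rim 158 mm across and 20 mm high, 450 g, loose.
- carriage (a joint): The aluminium carriage slides along the press's x axis: 0 drawn out to the front, 0.080 m fully home against its stop, with the canister under the ram. It needs about 3 N and stays where it is left.
- pull_plate (a point): Middle of the front face of the carriage's upright black end plate (56 mm wide, 8 mm thick, from 14 to 58 mm above the shelf, this point at 40 mm), 78 mm in front of the canister's axis. Push it towards the press's +x.
- ram (a joint): The ram (spindle with red knob and black foot) moves straight down: 0 at the top, 0.030 m at its stop. Its spring pushes it up with about 5 N at the top and 9 N at the bottom; it flies up if let go. The foot meets a lid standing 8 mm proud at 0.017 m; the lid is home at 0.025 m.
- knob_top (a point): Centre of the flat top of the red knob (34 mm across, 22 mm high), 230 mm above the shelf when the ram is up.
- lid (a joint): How far the blue lid has been pressed on: 0 to 0.003 m at the start (standing up to 8 mm proud, yellow plug showing), 0.008 m fully home. It needs about 8 N beyond the ram's spring and stays where it is left.
- lid_top (a point): Centre of the top of the blue lid (56 mm across, 6 mm thick); 83 mm above the shelf when home.
- canister_mid (a point): Middle of the aluminium canister (54 mm across, 55 mm tall, 180 g) standing loose between four low brass pins on the carriage, 22 mm above the shelf.
- canister: The aluminium canister; origin at the centre of its underside, z up.
- saucer: The terracotta saucer; origin at the centre of its underside.
- funnel: Bystander: orange funnel standing mouth down, 100 mm across, 105 mm tall; it stands on the other side of the press from the saucer.
- spanner: Bystander: steel spanner lying flat, 190 mm long.
- spare_canister: Bystander: a second canister with its lid already home, 56 mm across, 61 mm tall, away from the press.
- garden_clip: Bystander: green garden clip, 70 mm long, 11 mm high.
- pot: Bystander: small terracotta pot, 84 mm across, 80 mm tall.
- screw_jar: Bystander: glass jar, 68 mm across, 85 mm tall.
Mind the look-alikes: they are no part of the job. Of the things shaped like the clip, the orange one is meant.

How it is judged (in metres and radians):
On the way, in this order (a step that is already met when the one before it is completed fails the run):
1. the clip is pulled clear of the spindle (distance between clip_loop and spindle_hole above 0.105 m), for 0.1 s.
2. the clip lies in the saucer, released (horizontal distance between clip_mid and saucer_in below 0.055 m and z of clip_mid in the frame of saucer_in below 0.03 m and contact force between the fingers and clip below 0.1 N and linear speed of clip below 0.05 m/s), for 0.2 s.
3. the carriage is home under the press (value of joint carriage above 0.075 m), for 0.2 s.
4. the lid is pressed home with the ram (value of joint carriage above 0.075 m and value of joint lid above 0.0065 m and value of joint ram above 0.02 m), for 0.1 s.
5. the ram is back at the top (value of joint ram below 0.003 m), for 0.2 s.
At the end, for the whole second after the job is handed in: The clip lies released in the saucer (its middle within 55 mm of the saucer's centre and less than 30 mm above its floor), the carriage is home to within 5 mm, the lid is home to within 1.5 mm on the upright canister, and the ram is back within 3 mm of the top (all of step 2 and value of joint carriage above 0.075 m and value of joint lid above 0.0065 m and value of joint ram below 0.003 m and angle between canister's own z axis and vertical below 0.1 rad); the robot touches nothing.
It fails at once if the ram flies up (faster than 0.2 m/s) (velocity of joint ram below -0.2 m/s).
It fails at once if the clip is dropped from a height (over 0.9 m/s while not held) (linear speed of clip above 0.9 m/s and contact force between the fingers and clip below 0.1 N).
It fails at once if the saucer is shoved more than 40 mm (distance of saucer from where it was at the start of the episode above 0.04 m).
It fails at once if a bystander is moved more than 30 mm (distance of any of funnel, spanner, spare_canister, garden_clip, pot, screw_jar from where it was at the start of the episode above 0.03 m).
It also fails if it takes over 67 s, if anything falls off the work surface, if the arm or the gripper's body presses on something with over 40 N, if the wrist force passes 120 N, or if a joint passes its speed limit or range.

### The arm

A 7-joint arm with a two-finger parallel gripper is mounted at the origin on the work surface. World frame = base frame: x ahead of the robot, y to its left, z up, the work surface at z = 0. Lengths are in mm, angles in rad, forces in N, time in s.
With the tool pointing down it reaches from about 400 to 925 mm from the base axis. Payload 5.6 kg.
Tool frame: the origin (TCP) lies at the very end of the fingers, on their centre line; the grasp point (between the pads) lies 19 mm behind it; z points along the fingers, y is the line along which they close (so a half turn about z gives the same grasp; the last joint's range is limited). The gripper opens to 85 mm and grips with 20 to 120 N. Pads are 22 mm wide; open, the fingers measure 114 mm over their backs; the gripper's body (76 mm by 85 mm) begins 54 mm behind the grasp point. The pads swing forward as they close: fully open they stand 13 mm farther back than shut.
Start: joints at [1.131, 0.468, -0.012, 1.603, 0.006, 1.071, -0.056], TCP at [251.166, -599.52, 231.29] pointing down, gripper open.
Joint ranges: [-2.53, 2.53], [-0.31, 2.02], [-1.57, 1.55], [0.28, 2.44], [-1.29, 4.43], [0.15, 1.84], [-2.92, 2.92]. Speed limits (rad/s): [2.57, 2.57, 3.14, 3.14, 3.14, 3.14, 3.14].

### API

Orientations are given as [roll, pitch, yaw] about the fixed x, y, z axes, in that order (R = Rz(yaw) Ry(pitch) Rx(roll)).
In Python, from plant import robot gives the robot as it stands.
- The arm moves only by the tool send_rows, never from a script. Its argument "moves" is a list of rows, each an object of numbers: "rx", "ry", "rz": the turn, a rotation vector about the tool's x, y, z in degrees; "x", "y", "z": the shift along the tool's x, y, z in mm; "grip": the finger opening in mm, from 0 to 85.4. In form: [{"rx": .., "ry": .., "rz": .., "x": .., "y": .., "z": .., "grip": ..}, ...]. A call has 1 to 8 rows; each row shifts and turns the commanded pose from where the row before left it, along the tool's axes as they then stand; what a row does not reach is not made up. A row lasts 1/12 s, in which the tool goes at most 41.7 mm and 7.16 degrees, less where a joint would pass 70% of its speed; a pose out of reach is approached as far as the arm can. A call is refused whole if a number of a shift passes 41.7 or a number of a turn 7.16, either way. A call with a gripper value outside its range is refused whole. The fingers move at their own pace and stop on an object; the grip force is fixed at half the most. Time passes only in rows, so rows that do not move let the fingers close. It gives the time, the measured TCP pose, the force, the opening and the grip force at its end, in the units of the state.
- robot.observe(): the state, without advancing time (a new reading comes with each control period).
- robot.get_image(name): name is "side" or "top" or "wrist"; returns the picture (480x640x3 uint8, red, green, blue); there is no depth.
- robot.camera_params(name): a dict with "fx", "fy", "cx", "cy" (pixels), "origin" and "orientation" of the camera in the world; the wrist camera has in their place "tool_from_camera" (4x4, takes a point from camera to tool coordinates, whose origin is the TCP and whose axes are the flange's). Camera axes: x right, y down, z forward; pixel columns grow to the right and rows downward; lengths in mm; the calibration is good to about 2 mm. A picture is of the moment at which its call begins: read the wrist's pose just before it. camera_params takes no time and is no camera call.
- robot.hand_in(): hands the job in; it is judged then, once.
The state is a dict: "time": time; "joints": joint angles; "joint_velocities": joint speeds; "effort": joint torques, N m; "position": TCP position; "ee_rot": TCP orientation; "ft_force": force on the tool from outside, world axes, zero at the start; "ft_torque": the same for the moment, N m; "opening": finger opening in mm; "grip_force": force on a finger pad.
Only numpy, scipy, OpenCV 4.12 (cv2) and the standard library are available. Lean on these libraries where they do the work, as an engineer would, in place of code of your own. Each camera call takes 0.05 s, during which the arm holds its last target. There are 200 camera calls.

## Working session

There is one attempt and no reset: what is moved stays moved. The work goes in short steps, Python scripts to look and compute and a tool call to move; the robot and the scene stay as the last step left them, time stands still between calls to the robot, and variables do not carry over. Pictures are saved under pics/ and viewed, at most 10 in all, crops included, and the job is handed in when it is done.

Besides the shell and the picture viewer there is one more tool, called after "Request:" by a JSON object that holds its "method" and its "body". send_rows: Moves the arm, as the interface text tells. Its arguments: {"type":"object","properties":{"moves":{"type":"array"}},"required":["moves"]}

```bash
mkdir -p pics; ls; python3 - <<'E'
from plant import robot
import cv2, json
for n in ("side","top"):
    cv2.imwrite(f"pics/{n}0.png", robot.get_image(n)[:,:,::-1])
    print(n, robot.camera_params(n))
print(robot.camera_params("wrist")); print(robot.observe())
E
```

```text
pics
side {'fx': 623.1183542598168, 'fy': 623.1183542598168, 'cx': 314.3144550192534, 'cy': 243.19742378700974, 'origin': array([ -77.14486988, 1171.07147309, 1117.69928351]), 'orientation': array([-2.19622835, -0.00947285, -2.6003459 ])}
top {'fx': 461.72878455009396, 'fy': 461.72878455009396, 'cx': 321.6951404281027, 'cy': 238.83694304614704, 'origin': array([ 421.27369823,    2.44325863, 1334.60778731]), 'orientation': array([-3.00132624,  0.00761632, -1.59758942])}
{'fx': 338.6482828546141, 'fy': 338.6482828546141, 'cx': 311.0188043645299, 'cy': 234.07650433401452, 'tool_from_camera': array([[-6.77014246e-04, -9.55973221e-01, -2.93453134e-01,
         7.55474882e+01],
       [ 9.99999766e-01, -6.17461642e-04, -2.95574600e-04,
        -1.75932988e-01],
       [ 1.01365349e-04, -2.93453265e-01,  9.55973415e-01,
        -1.42817743e+02],
       [ 0.00000000e+00,  0.00000000e+00,  0.00000000e+00,
         1.00000000e+00]])}
{'time': 0.1, 'joints': array([ 1.13102655,  0.46832967, -0.01159552,  1.60352557,  0.00599548,
        1.07137224, -0.05630641]), 'joint_velocities': array([-0.00031505, -0.00206678, -0.00122658, -0.00365646,  0.00153777,
        0.00015028,  0.00140308]), 'effort': array([ 6.77255921e-04, -5.33527529e+01,  2.12289911e-02, -2.51969898e+01,
        1.14807530e-02,  4.21978664e-03,  7.22775013e-06]), 'position': array([ 250.93326137, -599.07667624,  230.40971469]), 'ee_rot': array([-3.13999633e+00,  1.14507011e-04,  3.96690286e-01]), 'ft_force': array([-0.18683891, -0.10455088, -0.01188465]), 'ft_torque': array([-0.01873248,  0.00246725, -0.00441045]), 'grip_force': 0.0, 'opening': 85.81637443630073}
```

View pics/top0.png

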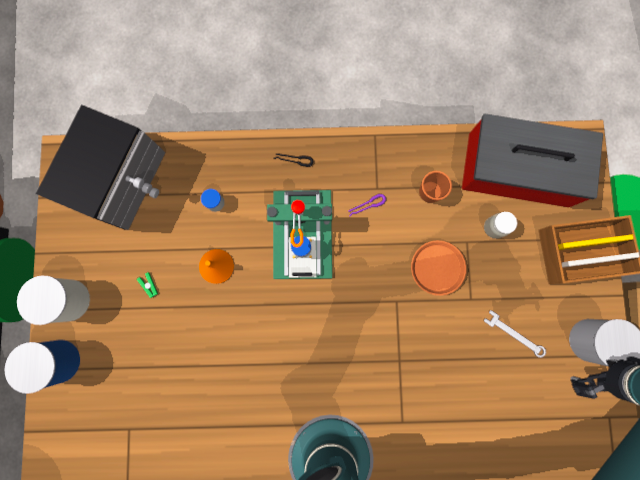

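View pics/side0.png

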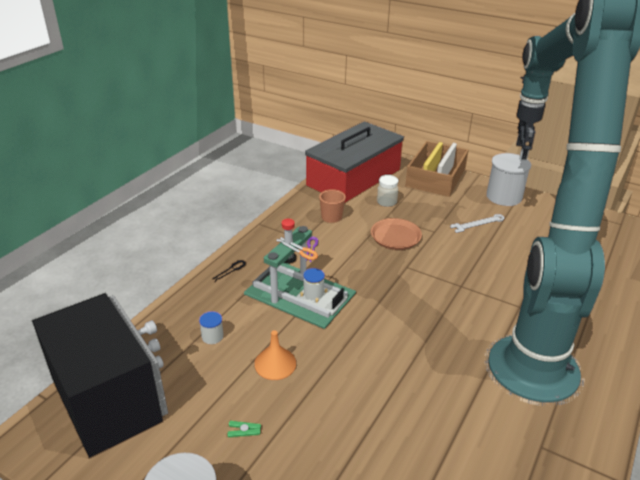

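The top view shows the press at about (302,235), with the red knob at (298,207) and the blue lid at (301,247). The saucer is at (439,267) and the funnel at (216,266).

Three things are clip-shaped: orange in the spindle (297,240), purple on the shelf (367,205) and black on the shelf (295,159). The orange one fits the description because it is orange and sits in the spindle. Next I'll measure positions and confirm with a crop.

```bash
cat > h.py <<'E'
from plant import robot
import numpy as np, cv2
from scipy.spatial.transform import Rotation as R
def cam(n, st=None):
    p=robot.camera_params(n)
    if n!="wrist":
        return p, R.from_euler('xyz',p['orientation']).as_matrix(), np.array(p['origin'])
    T=p['tool_from_camera']; Rt=R.from_euler('xyz',st['ee_rot']).as_matrix()
    return p, Rt@T[:3,:3], Rt@T[:3,3]+st['position']
def ray(c,u,v):
    p,Rm,o=c; d=Rm@np.array([(u-p['cx'])/p['fx'],(v-p['cy'])/p['fy'],1]); return o,d/np.linalg.norm(d)
def plane(c,u,v,z):
    o,d=ray(c,u,v); return o+d*(z-o[2])/d[2]
def tri(c1,p1,c2,p2):
    A=np.zeros((3,3)); b=np.zeros(3)
    for c,p in((c1,p1),(c2,p2)):
        o,d=ray(c,*p); M=np.eye(3)-np.outer(d,d); A+=M; b+=M@o
    return np.linalg.solve(A,b)
def proj(c,X):
    p,Rm,o=c; q=Rm.T@(np.array(X)-o); return p['fx']*q[0]/q[2]+p['cx'],p['fy']*q[1]/q[2]+p['cy']
def blobs(bgr,lo,hi,roi=None,amin=8):
    m=cv2.inRange(cv2.cvtColor(bgr,cv2.COLOR_BGR2HSV),lo,hi)
    if roi: k=np.zeros_like(m); x0,y0,x1,y1=roi; k[y0:y1,x0:x1]=255; m&=k
    n,l,s,c=cv2.connectedComponentsWithStats(m)
    return [(s[i].tolist(),c[i].round(1).tolist()) for i in range(1,n) if s[i][4]>=amin],m
E
python3 - <<'E'
from h import *
t=cv2.imread('pics/top0.png'); s=cv2.imread('pics/side0.png')
for nm,im,r in (('top',t,(265,185,345,285)),('side',s,(240,210,360,325))):
    for c,lo,hi in (('orange',(8,160,150),(20,255,255)),('red',(0,170,90),(5,255,255)),('blue',(100,150,80),(125,255,255)),('green',(55,60,40),(95,255,200)),('black',(0,0,0),(180,255,45))):
        print(nm,c,blobs(im,lo,hi,r)[0])
print('saucer',blobs(t,(3,100,100),(12,255,255),(400,230,480,305),50)[0],blobs(s,(0,80,60),(12,200,255),(360,210,432,255),50)[0])
a=cv2.resize(t[180:290,255:345],None,fx=4.5,fy=4.5,interpolation=cv2.INTER_CUBIC)
b=cv2.resize(s[210:325,240:360],None,fx=3.3,fy=495/115,interpolation=cv2.INTER_CUBIC)
b=cv2.resize(b,(395,495)); cv2.imwrite('pics/crop0.png',np.hstack([a,b])); print(a.shape,b.shape)
E
```

```text
top orange [([290, 229, 13, 18, 118], [296.3, 237.1])]
top red [([291, 200, 14, 14, 152], [297.5, 206.4])]
top blue [([295, 236, 5, 7, 29], [297.0, 239.2]), ([291, 236, 20, 20, 193], [302.4, 247.9])]
top green [([267, 190, 65, 89, 2776], [301.9, 229.9]), ([294, 215, 5, 22, 63], [296.1, 226.4])]
top black []
side orange []
side red [([282, 219, 12, 10, 72], [287.6, 224.0])]
side blue [([304, 269, 20, 13, 198], [313.4, 275.0])]
side green [([293, 228, 18, 17, 196], [300.4, 236.2]), ([264, 243, 36, 29, 403], [280.8, 256.8]), ([277, 272, 26, 24, 391], [289.0, 283.8]), ([262, 275, 8, 10, 54], [266.4, 279.9]), ([244, 280, 111, 45, 1024], [296.9, 304.9])]
side black [([286, 255, 10, 8, 34], [291.1, 259.4]), ([240, 261, 5, 7, 10], [242.6, 264.0]), ([333, 289, 10, 19, 87], [337.6, 298.4])]
saucer [([411, 240, 56, 56, 2433], [438.5, 267.5])] [([371, 218, 51, 32, 1261], [395.9, 233.4])]
(495, 405, 3) (495, 395, 3)
```

View pics/crop0.png

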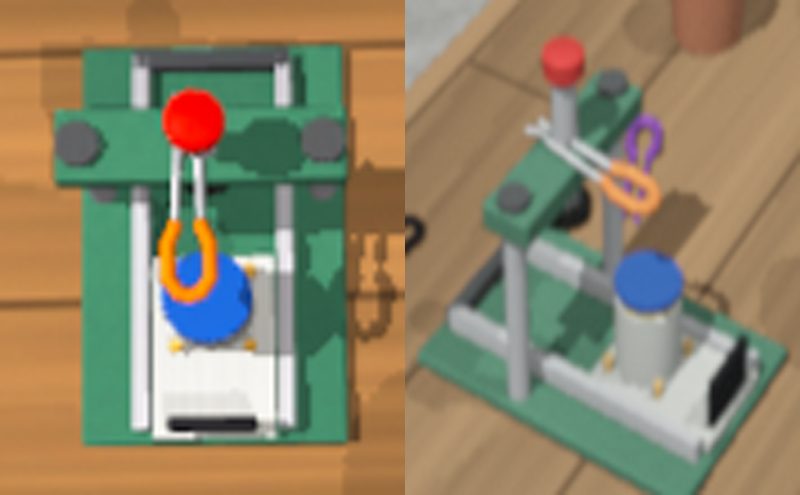

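The crop confirms it: the orange-looped clip goes through the spindle (loop at about (296.5,238) in top). The purple clip lies on the shelf beyond the press.

```bash
python3 - <<'E'
from h import *
np.set_printoptions(precision=1,suppress=True)
T=cam('top');S=cam('side')
B=[plane(T,u,v,12) for u,v in ((273.4,277.8),(273.4,190.4),(332.1,277.8),(331.7,190))]
for b in B: print(b)
f=(B[1]-B[0])+(B[3]-B[2]); l=(B[0]-B[2])+(B[1]-B[3]); print('yaw',np.arctan2(f[1],f[0]),np.arctan2(-l[0],l[1]))
print('base centre',sum(B)/4)
k=plane(T,297.5,206.6,228); print('knob',k, proj(S,k), tri(T,(297.5,206.4),S,(287.6,224)))
L=plane(T,296.5,238,163); print('loop',L, proj(S,L)); print('loop yaw',(k-L)[:2],np.arctan2((k-L)[1],(k-L)[0]))
print('lid',tri(T,(302.4,247.0),S,(313.4,275.5)))
print('saucer top',plane(T,438.5,267.5,15),'side',plane(S,396,233.4,15))
print('funnel',plane(T,216,266,20),'plate',plane(T,302.,274,58))
st=robot.observe();print(st['position'],st['ee_rot'])
E
```

```text
[499.5 148.7  12. ]
[755.9 145.5  12. ]
[495.  -19.2  12. ]
[752.2 -25.7  12. ]
yaw -0.018780801219680267 -0.02441638278460038
base centre [625.6  62.3  12. ]
knob [658.9  63.7 228. ] (np.float64(287.48786833456944), np.float64(221.0129629146616)) [660.3  63.7 218.6]
loop [590.8  71.5 163. ] (np.float64(308.46645459942005), np.float64(251.2379919336385))
loop yaw [68.1 -7.8] -0.11350100828107151
lid [579.1  61.4  80.7]
saucer top [ 515.9 -323.7   15. ] side [ 512.2 -320.7   15. ]
funnel [537.2 311.4  20. ] plate [505.1  64.4  58. ]
[ 250.9 -599.1  230.4] [-3.1  0.   0.4]
```

Request:
{"method": "send_rows", "body": {"moves": [{"z":-40},{"x":29.3,"y":-28.1},{"x":29.3,"y":-28.1},{"x":29.3,"y":-28.1},{"x":29.3,"y":-28.1},{"x":29.3,"y":-28.1},{"x":29.3,"y":-28.1},{"x":29.3,"y":-28.1}]}}

```text
schema error: expected keys rx, ry, rz, x, y, z, grip
```

Request:
{"method": "send_rows", "body": {"moves": [{"x":29.3,"y":-28.1},{"x":29.3,"y":-28.1},{"x":29.3,"y":-28.1},{"x":29.3,"y":-28.1},{"x":29.3,"y":-28.1},{"x":29.3,"y":-28.1},{"x":29.3,"y":-28.1},{"x":29.3,"y":-28.1}]}}

```text
schema error: expected keys rx, ry, rz, x, y, z, grip
```

Request:
{"method": "send_rows", "body": {"moves": [{"x":29.3,"y":-28.1},{"x":29.3,"y":-28.1},{"x":29.3,"y":-28.1},{"rz":-7},{"rz":-7},{"rz":-7},{"rz":-7},{"rz":-7}]}}

```text
schema error: expected keys rx, ry, rz, x, y, z, grip
```

Request:
{"method": "send_rows", "body": {"moves": [{"rz":-7},{"rz":-7},{"rz":-7},{"rz":-7},{"rz":-7},{"rz":-7},{"rz":-7},{"rz":-7}]}}

```text
schema error: expected keys rx, ry, rz, x, y, z, grip
```

Request:
{"method": "send_rows", "body": {"moves": [{"rz":-7},{"rz":-7},{"rz":-7},{"rz":-7},{"rz":-7},{"rz":-7},{"rz":-7},{"rz":-7}]}}

```text
schema error: expected keys rx, ry, rz, x, y, z, grip
```

Request:
{"method": "send_rows", "body": {"moves": [{"rx":0,"ry":0,"rz":0,"x":0,"y":0,"z":-40,"grip":85},{"rx":0,"ry":0,"rz":0,"x":29.3,"y":-28.1,"z":0,"grip":85},{"rx":0,"ry":0,"rz":0,"x":29.3,"y":-28.1,"z":0,"grip":85},{"rx":0,"ry":0,"rz":0,"x":29.3,"y":-28.1,"z":0,"grip":85},{"rx":0,"ry":0,"rz":0,"x":29.3,"y":-28.1,"z":0,"grip":85},{"rx":0,"ry":0,"rz":0,"x":29.3,"y":-28.1,"z":0,"grip":85},{"rx":0,"ry":0,"rz":0,"x":29.3,"y":-28.1,"z":0,"grip":85},{"rx":0,"ry":0,"rz":0,"x":29.3,"y":-28.1,"z":0,"grip":85}]}}

```text
time: 0.77
position: [364.5, -336.8, 271.1]
ee_rot: [-3.141, 0.0, 0.396]
ft_force: [1.1, 0.2, -0.1]
opening: 85.2
grip_force: 0.0
```

Request:
{"method": "send_rows", "body": {"moves": [{"rx":0,"ry":0,"rz":0,"x":29.3,"y":-28.1,"z":0,"grip":85},{"rx":0,"ry":0,"rz":0,"x":29.3,"y":-28.1,"z":0,"grip":85},{"rx":0,"ry":0,"rz":0,"x":29.3,"y":-28.1,"z":0,"grip":85},{"rx":0,"ry":0,"rz":0,"x":29.3,"y":-28.1,"z":0,"grip":85},{"rx":0,"ry":0,"rz":0,"x":29.3,"y":-28.1,"z":0,"grip":85},{"rx":0,"ry":0,"rz":0,"x":29.3,"y":-28.1,"z":0,"grip":85},{"rx":0,"ry":0,"rz":0,"x":29.3,"y":-28.1,"z":0,"grip":85},{"rx":0,"ry":0,"rz":0,"x":29.3,"y":-28.1,"z":0,"grip":85}]}}

```text
time: 1.43
position: [493.8, -39.1, 271.2]
ee_rot: [3.141, 0.0, 0.396]
ft_force: [0.5, -0.3, 0.6]
opening: 85.2
grip_force: 0.0
```

Request:
{"method": "send_rows", "body": {"moves": [{"rx":0,"ry":0,"rz":0,"x":29.3,"y":-28.1,"z":0,"grip":85},{"rx":0,"ry":0,"rz":0,"x":29.3,"y":-28.1,"z":0,"grip":85},{"rx":0,"ry":0,"rz":0,"x":29.3,"y":-28.1,"z":0,"grip":85},{"rx":0,"ry":0,"rz":-7,"x":0,"y":0,"z":0,"grip":85},{"rx":0,"ry":0,"rz":-7,"x":0,"y":0,"z":0,"grip":85},{"rx":0,"ry":0,"rz":-7,"x":0,"y":0,"z":0,"grip":85},{"rx":0,"ry":0,"rz":-7,"x":0,"y":0,"z":0,"grip":85},{"rx":0,"ry":0,"rz":-7,"x":0,"y":0,"z":0,"grip":85}]}}

```text
time: 2.1
position: [541.9, 70.9, 270.8]
ee_rot: [-3.141, 0.001, 1.014]
ft_force: [0.1, 0.1, -0.6]
opening: 84.9
grip_force: 0.0
```

Request:
{"method": "send_rows", "body": {"moves": [{"rx":0,"ry":0,"rz":-7.1,"x":0,"y":0,"z":0,"grip":60},{"rx":0,"ry":0,"rz":-7.1,"x":0,"y":0,"z":0,"grip":60},{"rx":0,"ry":0,"rz":-7.1,"x":0,"y":0,"z":0,"grip":60},{"rx":0,"ry":0,"rz":-7.1,"x":0,"y":0,"z":0,"grip":60},{"rx":0,"ry":0,"rz":-7.1,"x":0,"y":0,"z":0,"grip":60},{"rx":0,"ry":0,"rz":-7.1,"x":0,"y":0,"z":0,"grip":60},{"rx":0,"ry":0,"rz":-7.1,"x":0,"y":0,"z":0,"grip":60},{"rx":0,"ry":0,"rz":-7.1,"x":0,"y":0,"z":0,"grip":60}]}}

```text
time: 2.77
position: [541.9, 70.6, 270.9]
ee_rot: [-3.141, -0.0, 2.005]
ft_force: [-0.6, 0.2, 0.3]
opening: 60.3
grip_force: 0.0
```

Request:
{"method": "send_rows", "body": {"moves": [{"rx":0,"ry":0,"rz":-7.1,"x":0,"y":0,"z":0,"grip":60},{"rx":0,"ry":0,"rz":-7.1,"x":0,"y":0,"z":0,"grip":60},{"rx":0,"ry":0,"rz":-7.1,"x":0,"y":0,"z":0,"grip":60},{"rx":0,"ry":0,"rz":-7.1,"x":0,"y":0,"z":0,"grip":60},{"rx":0,"ry":0,"rz":-7.1,"x":0,"y":0,"z":0,"grip":60},{"rx":0,"ry":0,"rz":-7.1,"x":0,"y":0,"z":0,"grip":60},{"rx":0,"ry":0,"rz":-7.1,"x":0,"y":0,"z":0,"grip":60},{"rx":0,"ry":0,"rz":-7.1,"x":0,"y":0,"z":0,"grip":60}]}}

```text
time: 3.43
position: [541.9, 70.6, 270.9]
ee_rot: [-3.141, -0.001, 2.996]
ft_force: [0.5, 0.2, 0.2]
opening: 59.9
grip_force: 0.0
```

Request:
{"method": "send_rows", "body": {"moves": [{"rx":0,"ry":0,"rz":-7.1,"x":0,"y":0,"z":0,"grip":60},{"rx":0,"ry":0,"rz":0,"x":0,"y":0,"z":0,"grip":60}]}}

```text
time: 3.6
position: [541.9, 70.6, 270.7]
ee_rot: [3.141, -0.001, 3.117]
ft_force: [0.4, -0.1, 0.6]
opening: 59.8
grip_force: 0.0
```

```bash
python3 - <<'E'
from h import *
np.set_printoptions(precision=1,suppress=True)
st=robot.observe(); im=robot.get_image('wrist')[:,:,::-1].copy(); cv2.imwrite('pics/w1.png',im)
W=cam('wrist',st); print(st['position'],st['ee_rot'],st['joints'])
for n,X in (('loop',(591,71.5,163)),('knob',(659,63.7,230))): print(n,proj(W,X))
for c,lo,hi in (('orange',(8,160,150),(20,255,255)),('red',(0,170,90),(5,255,255)),('blue',(100,150,80),(125,255,255))): print(c,blobs(im,lo,hi,None,60)[0])
E
```

```text
[541.9  70.6 270.7] [ 3.1 -0.   3.1] [ 0.6  0.4 -1.   1.8  0.4  1.2  1. ]
loop (np.float64(313.08187230211263), np.float64(288.85411984533334))
knob (np.float64(304.6113431770994), np.float64(423.35103560056297))
orange [([472, 144, 104, 82, 5450], [514.2, 184.0]), ([296, 259, 39, 56, 780], [313.6, 286.7])]
red [([287, 388, 41, 16, 454], [307.4, 395.8])]
blue [([281, 220, 54, 50, 1911], [306.8, 242.4]), ([499, 326, 44, 37, 967], [524.0, 341.1])]
```

View pics/w1.png

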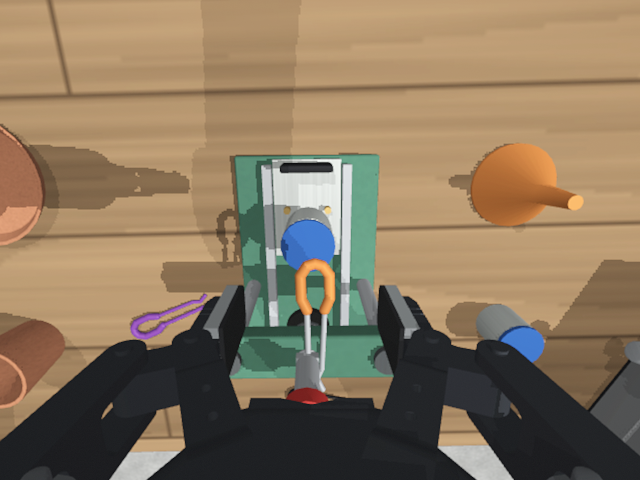

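The wrist view shows the loop at (315,287), within 2 mm of the prediction, and the red knob under the palm. I'll move over it, go down and grip.

Request:
{"method": "send_rows", "body": {"moves": [{"rx":0,"ry":0,"rz":0,"x":-23,"y":1.5,"z":15,"grip":60},{"rx":0,"ry":0,"rz":0,"x":-23,"y":1.5,"z":15,"grip":60},{"rx":0,"ry":0,"rz":0,"x":0,"y":0,"z":25,"grip":60},{"rx":0,"ry":0,"rz":0,"x":0,"y":0,"z":25,"grip":60},{"rx":0,"ry":0,"rz":0,"x":0,"y":0,"z":20,"grip":60},{"rx":0,"ry":0,"rz":0,"x":0,"y":0,"z":15,"grip":60},{"rx":0,"ry":0,"rz":0,"x":0,"y":0,"z":8,"grip":60},{"rx":0,"ry":0,"rz":0,"x":0,"y":0,"z":0,"grip":60}]}}

```text
time: 4.32
position: [587.3, 72.2, 146.7]
ee_rot: [-3.141, -0.003, 3.113]
ft_force: [0.4, -0.1, -0.2]
opening: 60.1
grip_force: 0.0
```

Request:
{"method": "send_rows", "body": {"moves": [{"rx":0,"ry":0,"rz":0,"x":0,"y":0,"z":0,"grip":45},{"rx":0,"ry":0,"rz":0,"x":0,"y":0,"z":0,"grip":38},{"rx":0,"ry":0,"rz":0,"x":0,"y":0,"z":0,"grip":28},{"rx":0,"ry":0,"rz":0,"x":0,"y":0,"z":0,"grip":20},{"rx":0,"ry":0,"rz":0,"x":0,"y":0,"z":0,"grip":20},{"rx":0,"ry":0,"rz":0,"x":0,"y":0,"z":0,"grip":20}]}}

```text
time: 4.82
position: [589.1, 73.0, 149.3]
ee_rot: [3.141, 0.003, 3.114]
ft_force: [1.0, 0.6, 3.0]
opening: 30.2
grip_force: 59.5
```

Request:
{"method": "send_rows", "body": {"moves": [{"rx":0,"ry":0,"rz":0,"x":3,"y":0,"z":0,"grip":20},{"rx":0,"ry":0,"rz":0,"x":5,"y":0,"z":0,"grip":20},{"rx":0,"ry":0,"rz":0,"x":7,"y":0,"z":0,"grip":20},{"rx":0,"ry":0,"rz":0,"x":7,"y":0,"z":0,"grip":20},{"rx":0,"ry":0,"rz":0,"x":7,"y":0,"z":0,"grip":20},{"rx":0,"ry":0,"rz":0,"x":7,"y":0,"z":0,"grip":20},{"rx":0,"ry":0,"rz":0,"x":7,"y":0,"z":0,"grip":20},{"rx":0,"ry":0,"rz":0,"x":7,"y":0,"z":0,"grip":20}]}}

```text
time: 5.48
position: [536.7, 73.4, 147.8]
ee_rot: [-3.141, -0.002, 3.114]
ft_force: [0.6, -1.0, -0.5]
opening: 30.5
grip_force: 59.4
```

Request:
{"method": "send_rows", "body": {"moves": [{"rx":0,"ry":0,"rz":0,"x":7,"y":0,"z":0,"grip":20},{"rx":0,"ry":0,"rz":0,"x":7,"y":0,"z":0,"grip":20},{"rx":0,"ry":0,"rz":0,"x":0,"y":0,"z":0,"grip":20},{"rx":0,"ry":0,"rz":0,"x":0,"y":0,"z":0,"grip":20}]}}

```text
time: 5.82
position: [524.0, 74.1, 148.4]
ee_rot: [-3.141, 0.0, 3.114]
ft_force: [0.5, -0.8, 0.3]
opening: 30.3
grip_force: 59.4
```

```bash
python3 - <<'E'
from h import *
np.set_printoptions(precision=2,suppress=True)
st=robot.observe(); im=robot.get_image('wrist')[:,:,::-1].copy(); cv2.imwrite('pics/w2.png',im)
print(st['position'],st['ee_rot'],st['ft_force'],st['ft_torque'])
print(blobs(im,(8,160,150),(20,255,255),(200,150,440,480),60)[0])
E
```

```text
[524.02  74.08 148.37] [-3.14  0.    3.11] [ 0.47 -0.83  0.32] [-0.    0.03  0.03]
[([277, 257, 69, 103, 3310], [311.1, 305.6])]
```

View pics/w2.png

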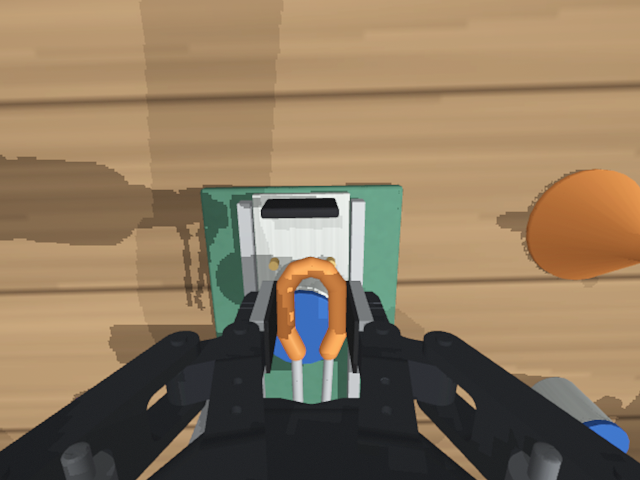

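The clip is held square in the fingers, loop at (311,308), and clear of the spindle. I'll carry it to the saucer.

Request:
{"method": "send_rows", "body": {"moves": [{"rx":0,"ry":0,"rz":0,"x":2,"y":-5,"z":-10,"grip":20},{"rx":0,"ry":0,"rz":0,"x":3,"y":-15,"z":-10,"grip":20},{"rx":0,"ry":0,"rz":0,"x":3,"y":-28,"z":0,"grip":20},{"rx":0,"ry":0,"rz":0,"x":3.5,"y":-38,"z":0,"grip":20},{"rx":0,"ry":0,"rz":0,"x":3.5,"y":-38,"z":0,"grip":20},{"rx":0,"ry":0,"rz":0,"x":3.5,"y":-38,"z":0,"grip":20},{"rx":0,"ry":0,"rz":0,"x":3.5,"y":-38,"z":0,"grip":20},{"rx":0,"ry":0,"rz":0,"x":3.5,"y":-38,"z":0,"grip":20}]}}

```text
time: 6.53
position: [492.0, -165.3, 169.1]
ee_rot: [-3.141, 0.001, 3.114]
ft_force: [0.7, 0.0, -1.2]
opening: 30.6
grip_force: 59.3
```

Request:
{"method": "send_rows", "body": {"moves": [{"rx":0,"ry":0,"rz":0,"x":3.5,"y":-38,"z":0,"grip":20},{"rx":0,"ry":0,"rz":0,"x":3,"y":-38,"z":0,"grip":20},{"rx":0,"ry":0,"rz":0,"x":2,"y":-38,"z":0,"grip":20},{"rx":0,"ry":0,"rz":0,"x":1,"y":-30,"z":0,"grip":20},{"rx":0,"ry":0,"rz":0,"x":0,"y":-15,"z":0,"grip":20},{"rx":0,"ry":0,"rz":0,"x":0,"y":0,"z":0,"grip":20},{"rx":0,"ry":0,"rz":0,"x":0,"y":0,"z":0,"grip":20}]}}

```text
time: 7.12
position: [478.4, -321.4, 168.5]
ee_rot: [3.141, 0.0, 3.113]
ft_force: [0.4, 0.2, -0.1]
opening: 30.0
grip_force: 59.3
```

```bash
python3 - <<'E'
from h import *
np.set_printoptions(precision=2,suppress=True)
st=robot.observe(); im=robot.get_image('wrist')[:,:,::-1].copy(); cv2.imwrite('pics/w3.png',im)
W=cam('wrist',st)
print(st['position'],st['ee_rot'],st['opening'])
print(blobs(im,(8,160,150),(20,255,255),(200,150,440,480),60)[0]); print(blobs(im,(3,100,80),(12,200,255),None,300)[0])
for k in range(0,360,45): print(k,np.round(proj(W,(514+79*np.cos(np.radians(k)),-322+79*np.sin(np.radians(k)),20))))
E
```

```text
[ 478.41 -321.44  168.46] [3.14 0.   3.11] 29.95981983942139
[([277, 257, 69, 103, 3438], [311.2, 305.9])]
[([227, 170, 171, 133, 15274], [311.8, 231.6]), ([293, 277, 36, 54, 1710], [311.1, 305.0])]
0 [313. 331.]
45 [371. 308.]
90 [397. 253.]
135 [373. 193.]
180 [308. 168.]
225 [245. 197.]
270 [225. 258.]
315 [255. 311.]
```

View pics/w3.png

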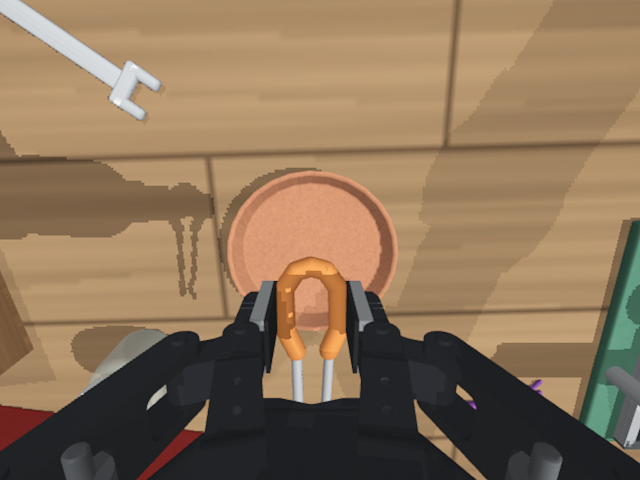

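Request:
{"method": "send_rows", "body": {"moves": [{"rx":0,"ry":0,"rz":0,"x":-1,"y":0,"z":30,"grip":20},{"rx":0,"ry":0,"rz":0,"x":0,"y":0,"z":35,"grip":20},{"rx":0,"ry":0,"rz":0,"x":0,"y":0,"z":35,"grip":20},{"rx":0,"ry":0,"rz":0,"x":0,"y":0,"z":27,"grip":20},{"rx":0,"ry":0,"rz":0,"x":0,"y":0,"z":15,"grip":20},{"rx":0,"ry":0,"rz":0,"x":0,"y":0,"z":8,"grip":20},{"rx":0,"ry":0,"rz":0,"x":0,"y":0,"z":4,"grip":20},{"rx":0,"ry":0,"rz":0,"x":0,"y":0,"z":0,"grip":20}]}}

```text
time: 7.83
position: [480.3, -321.0, 14.8]
ee_rot: [-3.142, 0.001, 3.116]
ft_force: [-0.1, -0.6, -0.7]
opening: 30.6
grip_force: 59.3
```

Request:
{"method": "send_rows", "body": {"moves": [{"rx":0,"ry":0,"rz":0,"x":0,"y":0,"z":3,"grip":20},{"rx":0,"ry":0,"rz":0,"x":0,"y":0,"z":2,"grip":20},{"rx":0,"ry":0,"rz":0,"x":0,"y":0,"z":0,"grip":20},{"rx":0,"ry":0,"rz":0,"x":0,"y":0,"z":0,"grip":20}]}}

```text
time: 8.17
position: [479.6, -322.0, 9.9]
ee_rot: [-3.141, 0.001, 3.114]
ft_force: [-0.2, -0.7, -1.1]
opening: 30.6
grip_force: 59.3
```

Request:
{"method": "send_rows", "body": {"moves": [{"rx":0,"ry":0,"rz":0,"x":0,"y":0,"z":0,"grip":34},{"rx":0,"ry":0,"rz":0,"x":0,"y":0,"z":0,"grip":40},{"rx":0,"ry":0,"rz":0,"x":0,"y":0,"z":0,"grip":46},{"rx":0,"ry":0,"rz":0,"x":0,"y":0,"z":0,"grip":46},{"rx":0,"ry":0,"rz":0,"x":0,"y":0,"z":0,"grip":46},{"rx":0,"ry":0,"rz":0,"x":0,"y":0,"z":0,"grip":46}]}}

```text
time: 8.67
position: [479.4, -321.7, 9.3]
ee_rot: [-3.142, -0.0, 3.114]
ft_force: [-0.1, 0.9, 1.5]
opening: 46.1
grip_force: 0.0
```

Request:
{"method": "send_rows", "body": {"moves": [{"rx":0,"ry":0,"rz":0,"x":0,"y":0,"z":-5,"grip":46},{"rx":0,"ry":0,"rz":0,"x":0,"y":0,"z":-15,"grip":46},{"rx":0,"ry":0,"rz":0,"x":0,"y":0,"z":-35,"grip":46},{"rx":0,"ry":0,"rz":0,"x":0,"y":0,"z":-35,"grip":46},{"rx":0,"ry":0,"rz":0,"x":0,"y":0,"z":-35,"grip":20},{"rx":0,"ry":0,"rz":0,"x":0,"y":0,"z":-25,"grip":0},{"rx":0,"ry":0,"rz":0,"x":0,"y":0,"z":0,"grip":0}]}}

```text
time: 9.25
position: [482.8, -322.6, 166.2]
ee_rot: [-3.136, 0.009, 3.115]
ft_force: [0.6, -0.1, 0.3]
opening: 10.1
grip_force: 0.0
```

```bash
python3 - <<'E'
from h import *
np.set_printoptions(precision=2,suppress=True)
st=robot.observe(); im=robot.get_image('wrist')[:,:,::-1].copy()
W=cam('wrist',st); s=robot.get_image('side')[:,:,::-1].copy()
print(st['position'],st['ee_rot'],st['opening'])
b=cv2.resize(s[195:320,235:435],(768,480),interpolation=cv2.INTER_CUBIC)
cv2.imwrite('pics/w4.png',np.vstack([cv2.resize(im,(400,300)),cv2.resize(b,(400,250))]))
E
```

```text
[ 482.78 -322.61  166.21] [-3.14  0.01  3.11] 10.14657406972814
```

View pics/w4.png

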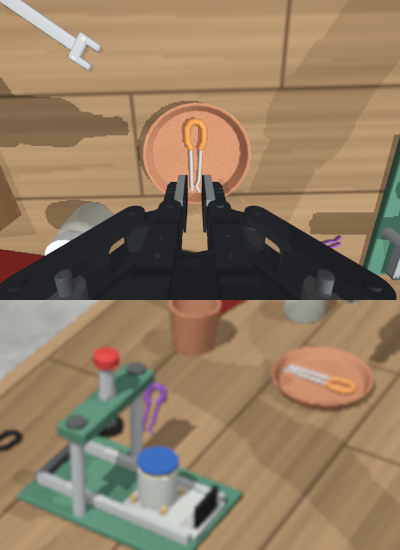

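The clip lies flat and centred in the saucer, around (195,150) in the wrist half and (320,378) in the side half. Next is the carriage: I'll go in front of its plate with the fingers shut.

Request:
{"method": "send_rows", "body": {"moves": [{"rx":0,"ry":0,"rz":0,"x":2,"y":15,"z":0,"grip":0},{"rx":0,"ry":0,"rz":0,"x":4,"y":30,"z":0,"grip":0},{"rx":0,"ry":0,"rz":0,"x":4,"y":40,"z":0,"grip":0},{"rx":0,"ry":0,"rz":0,"x":4,"y":40,"z":0,"grip":0},{"rx":0,"ry":0,"rz":0,"x":4,"y":40,"z":0,"grip":0},{"rx":0,"ry":0,"rz":0,"x":4,"y":40,"z":0,"grip":0},{"rx":0,"ry":0,"rz":0,"x":4,"y":40,"z":0,"grip":0},{"rx":0,"ry":0,"rz":0,"x":4,"y":40,"z":0,"grip":0}]}}

```text
time: 10.02
position: [454.9, -33.2, 158.2]
ee_rot: [3.141, -0.003, 3.115]
ft_force: [1.1, 0.8, 0.4]
opening: -0.3
grip_force: 0.0
```

Request:
{"method": "send_rows", "body": {"moves": [{"rx":0,"ry":0,"rz":0,"x":4,"y":40,"z":0,"grip":0},{"rx":0,"ry":0,"rz":0,"x":4,"y":40,"z":0,"grip":0},{"rx":0,"ry":0,"rz":0,"x":2,"y":22,"z":20,"grip":0},{"rx":0,"ry":0,"rz":0,"x":0,"y":0,"z":30,"grip":0},{"rx":0,"ry":0,"rz":0,"x":0,"y":0,"z":35,"grip":0},{"rx":0,"ry":0,"rz":0,"x":0,"y":0,"z":30,"grip":0},{"rx":0,"ry":0,"rz":0,"x":0,"y":0,"z":20,"grip":0},{"rx":0,"ry":0,"rz":0,"x":0,"y":0,"z":0,"grip":0}]}}

```text
time: 10.68
position: [445.1, 66.6, 20.3]
ee_rot: [-3.141, -0.01, 3.116]
ft_force: [-1.0, 0.9, 0.9]
opening: 0.3
grip_force: 0.0
```

Request:
{"method": "send_rows", "body": {"moves": [{"rx":0,"ry":0,"rz":0,"x":-15,"y":0,"z":-8,"grip":0},{"rx":0,"ry":0,"rz":0,"x":-15,"y":0,"z":0,"grip":0},{"rx":0,"ry":0,"rz":0,"x":-8,"y":0,"z":0,"grip":0},{"rx":0,"ry":0,"rz":0,"x":-5,"y":0,"z":0,"grip":0},{"rx":0,"ry":0,"rz":0,"x":-5,"y":0,"z":0,"grip":0},{"rx":0,"ry":0,"rz":0,"x":-5,"y":0,"z":0,"grip":0},{"rx":0,"ry":0,"rz":0,"x":-5,"y":0,"z":0,"grip":0},{"rx":0,"ry":0,"rz":0,"x":-5,"y":0,"z":0,"grip":0}]}}

```text
time: 11.35
position: [512.6, 65.1, 32.3]
ee_rot: [3.141, -0.001, 3.115]
ft_force: [-3.1, 2.4, 1.6]
opening: -0.2
grip_force: 1.7
```

Request:
{"method": "send_rows", "body": {"moves": [{"rx":0,"ry":0,"rz":0,"x":-6,"y":0,"z":0,"grip":0},{"rx":0,"ry":0,"rz":0,"x":-6,"y":0,"z":0,"grip":0},{"rx":0,"ry":0,"rz":0,"x":-6,"y":0,"z":0,"grip":0},{"rx":0,"ry":0,"rz":0,"x":-6,"y":0,"z":0,"grip":0},{"rx":0,"ry":0,"rz":0,"x":-6,"y":0,"z":0,"grip":0},{"rx":0,"ry":0,"rz":0,"x":-6,"y":0,"z":0,"grip":0}]}}

```text
time: 11.85
position: [549.5, 63.6, 32.2]
ee_rot: [3.141, -0.0, 3.114]
ft_force: [-3.6, 3.1, 0.3]
opening: 0.2
grip_force: 1.7
```

Request:
{"method": "send_rows", "body": {"moves": [{"rx":0,"ry":0,"rz":0,"x":-5,"y":0,"z":0,"grip":0},{"rx":0,"ry":0,"rz":0,"x":-5,"y":0,"z":0,"grip":0},{"rx":0,"ry":0,"rz":0,"x":-4,"y":0,"z":0,"grip":0},{"rx":0,"ry":0,"rz":0,"x":-3,"y":0,"z":0,"grip":0},{"rx":0,"ry":0,"rz":0,"x":-2,"y":0,"z":0,"grip":0}]}}

```text
time: 12.27
position: [568.3, 63.0, 32.2]
ee_rot: [-3.142, -0.0, 3.114]
ft_force: [-3.4, 3.1, 0.9]
opening: -0.1
grip_force: 1.6
```

Request:
{"method": "send_rows", "body": {"moves": [{"rx":0,"ry":0,"rz":0,"x":-2,"y":0,"z":0,"grip":0},{"rx":0,"ry":0,"rz":0,"x":-1,"y":0,"z":0,"grip":0},{"rx":0,"ry":0,"rz":0,"x":0,"y":0,"z":0,"grip":0}]}}

```text
time: 12.52
position: [570.0, 63.0, 32.2]
ee_rot: [-3.141, -0.002, 3.114]
ft_force: [-6.1, 2.0, 2.3]
opening: 0.1
grip_force: 2.7
```

Force is rising, so the stop is close. I'll creep in the last bit.

Request:
{"method": "send_rows", "body": {"moves": [{"rx":0,"ry":0,"rz":0,"x":-1,"y":0,"z":0,"grip":0},{"rx":0,"ry":0,"rz":0,"x":-1,"y":0,"z":0,"grip":0},{"rx":0,"ry":0,"rz":0,"x":0,"y":0,"z":0,"grip":0}]}}

```text
time: 12.77
position: [570.0, 63.0, 32.1]
ee_rot: [-3.14, -0.006, 3.115]
ft_force: [-10.8, 2.0, 7.9]
opening: -0.1
grip_force: 5.7
```

Request:
{"method": "send_rows", "body": {"moves": [{"rx":0,"ry":0,"rz":0,"x":5,"y":0,"z":0,"grip":0},{"rx":0,"ry":0,"rz":0,"x":20,"y":0,"z":0,"grip":0},{"rx":0,"ry":0,"rz":0,"x":27,"y":0,"z":0,"grip":0},{"rx":0,"ry":0,"rz":0,"x":0,"y":0,"z":-30,"grip":0},{"rx":0,"ry":0,"rz":0,"x":0,"y":0,"z":-40,"grip":0},{"rx":0,"ry":0,"rz":0,"x":0,"y":0,"z":-40,"grip":0},{"rx":0,"ry":0,"rz":0,"x":0,"y":0,"z":-40,"grip":0},{"rx":0,"ry":0,"rz":0,"x":0,"y":0,"z":-40,"grip":0}]}}

```text
time: 13.43
position: [521.7, 63.3, 224.6]
ee_rot: [-3.14, 0.002, 3.113]
ft_force: [1.0, -1.5, -0.6]
opening: 0.3
grip_force: 0.0
```

Request:
{"method": "send_rows", "body": {"moves": [{"rx":0,"ry":0,"rz":0,"x":0,"y":0,"z":-40,"grip":0},{"rx":0,"ry":0,"rz":0,"x":0,"y":0,"z":-20,"grip":0},{"rx":0,"ry":0,"rz":0,"x":-20,"y":0,"z":0,"grip":0},{"rx":0,"ry":0,"rz":0,"x":0,"y":0,"z":0,"grip":0},{"rx":0,"ry":0,"rz":0,"x":0,"y":0,"z":0,"grip":0}]}}

```text
time: 13.85
position: [542.1, 62.6, 282.6]
ee_rot: [-3.141, 0.002, 3.112]
ft_force: [0.3, 0.6, -0.3]
opening: 0.0
grip_force: 0.0
```

```bash
python3 - <<'E'
from h import *
np.set_printoptions(precision=2,suppress=True)
st=robot.observe(); im=robot.get_image('wrist')[:,:,::-1].copy()
W=cam('wrist',st); s=robot.get_image('side')[:,:,::-1].copy()
print(st['position'],st['ee_rot'],blobs(im,(0,170,90),(5,255,255),(250,300,400,480),60)[0],proj(W,(659,63.7,230)))
b=cv2.resize(s[195:320,235:385],(480,400),interpolation=cv2.INTER_CUBIC)
cv2.imwrite('pics/w5.png',np.hstack([cv2.resize(im,(320,240)),cv2.resize(b,(288,240))]))
print(blobs(s,(0,170,90),(5,255,255),(240,210,360,325))[0],blobs(s,(100,150,80),(125,255,255),(240,210,360,325))[0])
E
```

```text
[542.08  62.56 282.6 ] [-3.14  0.    3.11] [([304, 376, 15, 28, 332], [311.1, 391.0])] (np.float64(316.9960422159209), np.float64(408.66037620738825))
[([282, 219, 12, 10, 91], [287.8, 223.7])] [([280, 262, 17, 9, 110], [288.7, 266.6])]
```

View pics/w5.png

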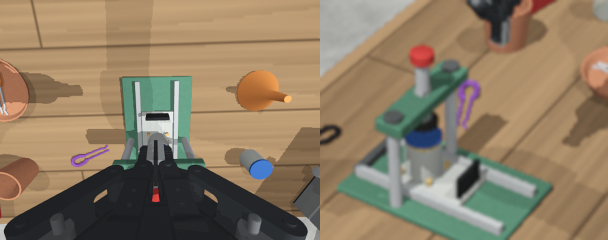

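The side view shows the carriage home with the lid under the foot, and the red knob at (288,224) matching the estimate. I'll move over the knob and press.

Request:
{"method": "send_rows", "body": {"moves": [{"rx":0,"ry":0,"rz":0,"x":-20,"y":0.8,"z":0,"grip":0},{"rx":0,"ry":0,"rz":0,"x":-38,"y":1.5,"z":0,"grip":0},{"rx":0,"ry":0,"rz":0,"x":-38,"y":1.5,"z":0,"grip":0},{"rx":0,"ry":0,"rz":0,"x":-21,"y":1,"z":0,"grip":0},{"rx":0,"ry":0,"rz":0,"x":0,"y":0,"z":20,"grip":0},{"rx":0,"ry":0,"rz":0,"x":0,"y":0,"z":18,"grip":0},{"rx":0,"ry":0,"rz":0,"x":0,"y":0,"z":0,"grip":0},{"rx":0,"ry":0,"rz":0,"x":0,"y":0,"z":0,"grip":0}]}}

```text
time: 14.62
position: [657.1, 65.3, 243.0]
ee_rot: [-3.141, -0.003, 3.115]
ft_force: [-0.2, 0.4, 1.3]
opening: 0.2
grip_force: 0.0
```

Request:
{"method": "send_rows", "body": {"moves": [{"rx":0,"ry":0,"rz":0,"x":0,"y":0,"z":4,"grip":0},{"rx":0,"ry":0,"rz":0,"x":0,"y":0,"z":4,"grip":0},{"rx":0,"ry":0,"rz":0,"x":0,"y":0,"z":4,"grip":0},{"rx":0,"ry":0,"rz":0,"x":0,"y":0,"z":4,"grip":0},{"rx":0,"ry":0,"rz":0,"x":0,"y":0,"z":4,"grip":0},{"rx":0,"ry":0,"rz":0,"x":0,"y":0,"z":4,"grip":0}]}}

```text
time: 15.12
position: [658.3, 65.3, 221.4]
ee_rot: [-3.141, 0.001, 3.114]
ft_force: [-2.7, -0.6, 7.6]
opening: -0.0
grip_force: 3.5
```

Request:
{"method": "send_rows", "body": {"moves": [{"rx":0,"ry":0,"rz":0,"x":0,"y":0,"z":3,"grip":0},{"rx":0,"ry":0,"rz":0,"x":0,"y":0,"z":3,"grip":0},{"rx":0,"ry":0,"rz":0,"x":0,"y":0,"z":2,"grip":0},{"rx":0,"ry":0,"rz":0,"x":0,"y":0,"z":2,"grip":0},{"rx":0,"ry":0,"rz":0,"x":0,"y":0,"z":2,"grip":0},{"rx":0,"ry":0,"rz":0,"x":0,"y":0,"z":2,"grip":0},{"rx":0,"ry":0,"rz":0,"x":0,"y":0,"z":2,"grip":0}]}}

```text
time: 15.7
position: [658.3, 65.4, 207.5]
ee_rot: [-3.14, 0.002, 3.114]
ft_force: [-5.9, -2.8, 16.6]
opening: 0.2
grip_force: 8.5
```

Request:
{"method": "send_rows", "body": {"moves": [{"rx":0,"ry":0,"rz":0,"x":0,"y":0,"z":1,"grip":0},{"rx":0,"ry":0,"rz":0,"x":0,"y":0,"z":0,"grip":0},{"rx":0,"ry":0,"rz":0,"x":0,"y":0,"z":0,"grip":0}]}}

```text
time: 15.95
position: [658.3, 65.4, 206.3]
ee_rot: [-3.14, 0.002, 3.114]
ft_force: [-5.8, -1.7, 14.3]
opening: -0.1
grip_force: 7.5
```

Request:
{"method": "send_rows", "body": {"moves": [{"rx":0,"ry":0,"rz":0,"x":0,"y":0,"z":1,"grip":0},{"rx":0,"ry":0,"rz":0,"x":0,"y":0,"z":1,"grip":0},{"rx":0,"ry":0,"rz":0,"x":0,"y":0,"z":1,"grip":0},{"rx":0,"ry":0,"rz":0,"x":0,"y":0,"z":0,"grip":0}]}}

```text
time: 16.28
position: [658.4, 65.4, 205.0]
ee_rot: [-3.139, 0.002, 3.114]
ft_force: [-9.1, -5.2, 23.2]
opening: -0.1
grip_force: 11.7
```

Request:
{"method": "send_rows", "body": {"moves": [{"rx":0,"ry":0,"rz":0,"x":0,"y":0,"z":1,"grip":0},{"rx":0,"ry":0,"rz":0,"x":0,"y":0,"z":0.5,"grip":0},{"rx":0,"ry":0,"rz":0,"x":0,"y":0,"z":0,"grip":0},{"rx":0,"ry":0,"rz":0,"x":0,"y":0,"z":0,"grip":0}]}}

```text
time: 16.62
position: [658.4, 65.4, 204.9]
ee_rot: [-3.139, 0.003, 3.114]
ft_force: [-12.2, -4.4, 30.6]
opening: 0.1
grip_force: 15.1
```

Position has stopped while force climbs, so the lid is home. Easing up at 2 mm per row.

Request:
{"method": "send_rows", "body": {"moves": [{"rx":0,"ry":0,"rz":0,"x":0,"y":0,"z":-1,"grip":0},{"rx":0,"ry":0,"rz":0,"x":0,"y":0,"z":-1.5,"grip":0},{"rx":0,"ry":0,"rz":0,"x":0,"y":0,"z":-2,"grip":0},{"rx":0,"ry":0,"rz":0,"x":0,"y":0,"z":-2,"grip":0},{"rx":0,"ry":0,"rz":0,"x":0,"y":0,"z":-2,"grip":0},{"rx":0,"ry":0,"rz":0,"x":0,"y":0,"z":-2,"grip":0},{"rx":0,"ry":0,"rz":0,"x":0,"y":0,"z":-2,"grip":0},{"rx":0,"ry":0,"rz":0,"x":0,"y":0,"z":-2,"grip":0}]}}

```text
time: 17.28
position: [658.3, 65.3, 214.8]
ee_rot: [-3.141, 0.001, 3.114]
ft_force: [-2.1, -1.1, 6.7]
opening: 0.1
grip_force: 3.4
```

Request:
{"method": "send_rows", "body": {"moves": [{"rx":0,"ry":0,"rz":0,"x":0,"y":0,"z":-2,"grip":0},{"rx":0,"ry":0,"rz":0,"x":0,"y":0,"z":-2,"grip":0},{"rx":0,"ry":0,"rz":0,"x":0,"y":0,"z":-2,"grip":0},{"rx":0,"ry":0,"rz":0,"x":0,"y":0,"z":-2,"grip":0},{"rx":0,"ry":0,"rz":0,"x":0,"y":0,"z":-2,"grip":0},{"rx":0,"ry":0,"rz":0,"x":0,"y":0,"z":-2,"grip":0},{"rx":0,"ry":0,"rz":0,"x":0,"y":0,"z":-2,"grip":0},{"rx":0,"ry":0,"rz":0,"x":0,"y":0,"z":-2,"grip":0}]}}

```text
time: 17.95
position: [658.3, 65.3, 230.2]
ee_rot: [-3.141, 0.001, 3.114]
ft_force: [-0.6, 0.9, 3.4]
opening: -0.1
grip_force: 1.6
```

Request:
{"method": "send_rows", "body": {"moves": [{"rx":0,"ry":0,"rz":0,"x":0,"y":0,"z":-2,"grip":0},{"rx":0,"ry":0,"rz":0,"x":0,"y":0,"z":-2,"grip":0},{"rx":0,"ry":0,"rz":0,"x":0,"y":0,"z":-2,"grip":0},{"rx":0,"ry":0,"rz":0,"x":0,"y":0,"z":-2,"grip":0},{"rx":0,"ry":0,"rz":0,"x":0,"y":0,"z":-2,"grip":0},{"rx":0,"ry":0,"rz":0,"x":0,"y":0,"z":-2,"grip":0}]}}

```text
time: 18.45
position: [658.0, 65.4, 241.2]
ee_rot: [3.142, -0.0, 3.114]
ft_force: [-0.6, -0.8, 0.9]
opening: 0.0
grip_force: 0.0
```

Contact is lost at the top. I'll retreat upward and check.

Request:
{"method": "send_rows", "body": {"moves": [{"rx":0,"ry":0,"rz":0,"x":0,"y":0,"z":-20,"grip":0},{"rx":0,"ry":0,"rz":0,"x":0,"y":0,"z":-30,"grip":0},{"rx":0,"ry":0,"rz":0,"x":20,"y":0,"z":-30,"grip":0},{"rx":0,"ry":0,"rz":0,"x":30,"y":0,"z":0,"grip":0},{"rx":0,"ry":0,"rz":0,"x":0,"y":0,"z":0,"grip":0},{"rx":0,"ry":0,"rz":0,"x":0,"y":0,"z":0,"grip":0},{"rx":0,"ry":0,"rz":0,"x":0,"y":0,"z":0,"grip":0}]}}

```text
time: 19.03
position: [608.4, 66.1, 321.2]
ee_rot: [-3.141, 0.0, 3.113]
ft_force: [0.2, 0.6, -0.5]
opening: 0.2
grip_force: 0.0
```

```bash
python3 - <<'E'
from h import *
s=robot.get_image('side')[:,:,::-1].copy()
cv2.imwrite('pics/w6.png',cv2.resize(s[195:325,235:435],(800,520),interpolation=cv2.INTER_CUBIC))
print(blobs(s,(0,170,90),(5,255,255),(240,210,360,325))[0],robot.observe()['ft_force'])
E
```

```text
[([282, 219, 12, 10, 91], [287.7, 223.8])] [-0.26172623  0.82475     0.197019  ]
```

View pics/w6.png

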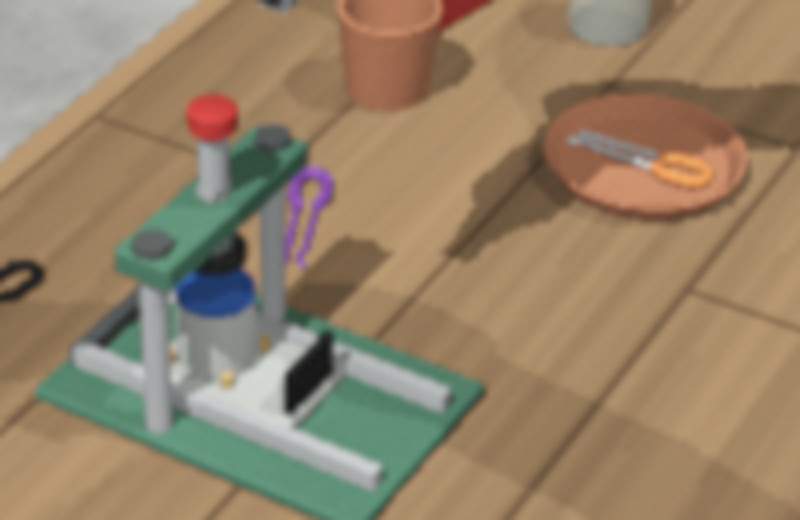

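The ram is back at the top, with the knob at its original pixel. The lid is down on the upright canister, the carriage is home, and the clip lies in the saucer. Handing in.

```bash
python3 -c "
from plant import robot
print(robot.hand_in())"
```

```text
the job is handed in; nothing more can be done
None
```

I handed the job in at about 19 s: the clip lies in the saucer, the carriage and lid are home, and the ram was eased back to the top with nothing touched; the simulator gave no verdict.

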